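# Turn the swivel hook over its foot and hang the spanner

### The job

First turn the stand's swivel hook until it points straight out over the long end of the stand's foot, so that the load will not tip the stand. Then lift the big flat ring spanner out of the wooden block and hang it by the slot in its upper end on the hook's bar, behind the upturned tip, hanging freely and still. Leave the other things on the bench where they are.

Things in the scene. Friction and masses are not known exactly. Their poses are not given: they have to be found in the camera images.
- stand: Tool stand, screwed to the bench (cannot move). Origin: underside, on the axis of its upright round post (32 mm in diameter; a 52 mm collar at its foot up to z = 26 mm). Flat steel foot plate 190 x 90 x 14 mm, which reaches 150 mm from the post axis towards the stand's -x (the long end) and 40 mm towards +x. The stand's z is up.
- turret: Round swivel collar, 40 mm in diameter, 18 mm high, on top of the post; turns with the hook it carries. Origin: on the post axis at the collar's top face, 223 mm above the bench; z up. The hook, a bent steel bar, points along the turret's own -x: a stem 14 mm thick rises from the collar on the axis, a level round bar 10 mm thick runs out from it and ends in an upturned tip.
- tip_line (a point): Point straight below the middle of the hook's upturned tip, 95 mm from the post axis, at the height of the collar's top face; axes as the turret's. The bar's centre line lies 12 to 42 mm above this point: the stem is clamped at a height that differs each time and is NOT given; feel for the bar from above, or look. The tip's top is 15 mm above the bar's centre line. Pushing does not change the height.
- swivel (a joint): Angle of turret and hook about the vertical post axis, rad, counter-clockwise from above positive. 0: hook straight over the long end of the foot (the stand's -x). Starts between 0.8 and 2.2; can turn from -3 to 3. It turns stiffly (0.15 N m, some 2.5 N at 60 mm from the axis) and stays where it is left.
- block: Wooden tool block 100 x 120 x 58 mm (x, y, z), fixed to the bench. Origin: centre of its underside. A slot 13 mm (block's x) by 66 mm (y), 50 mm deep, in its top holds the spanner.
- spanner: Flat steel ring spanner, 200 mm long, 10 mm thick, 0.25 to 0.42 kg, standing upright in the block, ring end (62 mm wide) down. Origin: centre of the ring end's lower edge, 8 mm above the bench at the start; z along its length towards the slotted end, x through its thickness. Ring up to 62 mm, handle 24 mm wide up to 134 mm, then a slotted head 44 mm wide.
- spanner_mid (a point): The spanner's centre, 100 mm from either end; axes as the spanner's.
- spanner_eye (a point): Centre of the spanner's hanging slot, which goes through along x, 24 mm wide (y), 32 mm high (z); 162 mm from the ring end, 38 mm below the top end. Above the slot is a solid bridge 22 mm high, 44 mm wide, 10 mm thick, up to the top end: it can be pinched across its thickness from above. Axes as the spanner's.
- cassette: Bystander: sprocket cassette, a stepped stack of toothed steel discs 110 mm wide and 40 mm high; leave it alone. Origin: underside centre.
- jar: Bystander: grease jar, 68 mm wide, 75 mm high; leave it alone. Origin: underside centre.
- screwdriver: Bystander: screwdriver, 180 mm long, lying; leave it alone. Origin: middle of its underside.
- wrench: Bystander: small open wrench, 180 mm long, lying; leave it alone. Origin: middle of its underside.

How it is judged:
By the outcome, as a careful person would: the job done as asked, in the order asked, and still so for the second after the job is handed in, with the robot touching nothing.
It also fails if it takes over 66 s, if anything falls off the work surface, if the arm or the gripper's body presses on something with over 40 N, if the wrist force passes 120 N, or if a joint passes its speed limit or range.

### The arm

A 6-joint arm with a two-finger parallel gripper is mounted at the origin on the work surface. World frame = base frame: x ahead of the robot, y to its left, z up, the work surface at z = 0. Lengths are in mm, angles in rad, forces in N, time in s.
With the tool pointing down it reaches from about 275 to 750 mm from the base axis. Payload 10.2 kg.
Tool frame: the origin (TCP) lies midway between the tips of the shut fingers; the grasp point (between the pads) lies 19 mm behind it; z points along the fingers, y is the direction in which the jaws open and shut (so a half turn about z gives the same grasp; the last joint's range is limited). The gripper opens to 88 mm and grips with 3 to 60 N. Pads are 18 mm wide; open, the fingers measure 123 mm over their backs; the gripper's body (75 mm by 187 mm) begins 45 mm behind the grasp point.
Start: joints at [-1.439, 0.313, 1.498, -0, 1.331, -0.223], TCP at [182.374, -492.312, 238.72] pointing down, gripper open.
Joint ranges: [-2.94, 2.94], [-0.97, 2.17], [0.19, 2.56], [-1.23, 4.37], [0.02, 3.11], [-2.88, 2.88]. Speed limits (rad/s): [2.39, 2.39, 3.01, 3.14, 3.14, 3.14].

### API

Orientations are given as a rotation vector (axis times angle).
In Python, from bench import manip, viewer, nets gives the robot as it stands.
- The arm moves only by the tool step_arm, never from a script. Its arguments are lists of equal length, an entry for each row: "dp": the shift along the tool's x, y, z in cm, a list of three; "delta_rot": the turn, a rotation vector about the tool's x, y, z in rad, a list of three. In form: {"dp": [[tx, ty, tz], ...], "delta_rot": [[ax, ay, az], ...]}. A call has 1 to 10 rows; each row shifts and turns the commanded pose from where the row before left it, along the tool's axes as they then stand; what a row does not reach is not made up. A row lasts 1/8 s, in which the tool goes at most 62.5 mm and 10.7 degrees, less where a joint would pass 70% of its speed; a pose out of reach is approached as far as the arm can. A call is refused whole if a number of a shift passes 6.25 or a number of a turn 0.188, either way. A call with a gripper value outside its range is refused whole. "jaw" is the opening, from 0 (shut) to 1 (fully open), set as the call begins (left out, the last holds). The fingers move at their own pace and stop on an object; the grip force is fixed at half the most. Time passes only in rows, so rows that do not move let the fingers close. It gives the time, the measured TCP pose, the force and the opening at its end, in the units of the state.
- manip.get_state(): the state, without advancing time (a new reading comes with each control period).
- viewer.get_image(name): name is "side" or "top" or "wrist"; returns a dict with "img" (480x640x3 uint8, red, green, blue), "camera_matrix" (3x3 intrinsics, pixels), "rvec" (rotation vector, rad) and "tvec" (3), from world to camera coordinates, as OpenCV has them; the wrist camera has in their place "tool_from_camera" (4x4, takes a point from camera to tool coordinates, whose origin is the TCP and whose axes are the flange's). Camera axes: x right, y down, z forward; pixel columns grow to the right and rows downward; lengths in mm; the calibration is good to about 2 mm. A picture is of the moment at which its call begins: read the wrist's pose just before it. There is no depth.
- manip.finish_job(): hands the job in, once; it reports no verdict.
Trained networks look in the newest picture that a camera, given by its name, has taken for a name from the list of things; names that differ only in an ending like _2 or _b are one class to them, and where a whole thing is asked for, a point or a joint stands for the part that bears it (a point fixed in the world has none). Each returns a list of dicts, best first, with "p" (0 to 1); they miss things now and then, are a little off and sometimes report something else, mostly with a low value. They report only what shows in the picture. A call takes as long as a camera call.
- nets.look_for(label, camera): "point" ([x, y, z] in mm, in world coordinates, good to about 4 mm: the middle of the surface that is visible of it).
- nets.outline_of(label, camera): "pixels" (480x640 bool, what is visible of it).
The state is a dict: "time_s": time; "joint_pos": joint angles; "joint_velocities": joint speeds; "effort": joint torques, N m; "tool_pos": TCP position; "orientation": TCP orientation; "ft_force": force on the tool from outside, world axes, zero at the start; "torque": the same for the moment, N m; "width": finger opening in mm.
Only numpy, scipy, OpenCV 4.12 (cv2) and the standard library are available. Lean on these libraries where they do the work, as an engineer would, in place of code of your own. Each camera call takes 0.05 s, during which the arm holds its last target.

## Working session

There is one attempt and no reset: what is moved stays moved. The work goes in short steps, Python scripts to look and compute and a tool call to move; the robot and the scene stay as the last step left them, time stands still between calls to the robot, and variables do not carry over. Pictures are saved under pics/ and viewed, and the job is handed in when it is done.

Besides the shell and the picture viewer there is one more tool, called after "Call:" by a JSON object that holds its "name" and its "arguments", one argument or row to a line. step_arm: Moves the arm, as the interface text tells. Its arguments: {"type":"object","properties":{"dp":{"type":"array","items":{"type":"array","items":{"type":"number"}}},"delta_rot":{"type":"array","items":{"type":"array","items":{"type":"number"}}},"jaw":{"type":"number"}},"required":["dp","delta_rot"]}

```bash
mkdir -p pics; ls
cat > h.py <<'E'
import numpy as np, cv2
from bench import manip, viewer, nets
def snap(name,fn):
    d=viewer.get_image(name); cv2.imwrite('pics/'+fn,d['img'][:,:,::-1]); return d
E
python3 - <<'E'
from h import *
s=manip.get_state(); print({k:np.round(v,3) for k,v in s.items()})
for c in ['side','top','wrist']:
    d=snap(c,c+'0.png')
    print(c,{k:np.round(v,3).tolist() for k,v in d.items() if k!='img'})
    for l in ['stand','turret','tip_line','block','spanner','spanner_eye','cassette','jar','screwdriver','wrench']:
        r=nets.look_for(l,c)
        print(l,[(np.round(x['point'],0).tolist(),round(x['p'],2)) for x in r[:2]])
print(manip.get_state()['time_s'])
E
```

```text
pics
{'time_s': np.float64(0.0), 'joint_pos': array([-1.439,  0.313,  1.498, -0.   ,  1.331, -0.223]), 'joint_velocities': array([-0.001,  0.001, -0.001,  0.001, -0.001, -0.001]), 'effort': array([ 1.0000e-03, -4.0221e+01, -2.5227e+01,  6.9000e-02,  3.5000e-02,
       -0.0000e+00]), 'tool_pos': array([ 182.339, -492.047,  238.161]), 'orientation': array([-3.091, -0.554, -0.   ]), 'ft_force': array([ 0.333, -0.641, -0.086]), 'torque': array([-0.013,  0.059,  0.021]), 'width': np.float64(87.907)}
side {'camera_matrix': [[482.146, 0.0, 321.056], [0.0, 482.146, 235.278], [0.0, 0.0, 1.0]], 'rvec': [0.754, -2.512, 1.218], 'tvec': [498.33, 347.438, 597.464]}
stand [([571.0, -168.0, 18.0], 0.65)]
turret [([584.0, -180.0, 235.0], 0.92)]
tip_line [([578.0, -179.0, 232.0], 0.83)]
block [([569.0, 174.0, 56.0], 0.9)]
spanner [([585.0, 159.0, 157.0], 0.58), ([577.0, -177.0, 231.0], 0.26)]
spanner_eye [([583.0, 157.0, 153.0], 0.71)]
cassette [([778.0, 10.0, 17.0], 0.83)]
jar [([766.0, -201.0, 49.0], 0.94)]
screwdriver [([415.0, 6.0, 19.0], 0.61)]
wrench [([757.0, 178.0, 4.0], 0.61)]
top {'camera_ma
[... 244 characters left out ...]
9.0, 265.0], 0.62)]
block [([573.0, 138.0, 61.0], 0.63)]
spanner [([588.0, 143.0, 158.0], 0.88), ([542.0, -172.0, 10.0], 0.47)]
spanner_eye [([588.0, 150.0, 154.0], 0.71)]
cassette [([783.0, -2.0, 19.0], 0.58)]
jar [([771.0, -213.0, 71.0], 0.7)]
screwdriver [([423.0, -0.0, 21.0], 0.69), ([585.0, 148.0, 155.0], 0.36)]
wrench [([767.0, 174.0, 6.0], 0.97)]
wrist {'camera_matrix': [[374.449, 0.0, 315.203], [0.0, 374.449, 239.012], [0.0, 0.0, 1.0]], 'tool_from_camera': [[0.0, -0.956, -0.293, 75.287], [1.0, 0.0, 0.001, -0.086], [-0.001, -0.293, 0.956, -145.855], [0.0, 0.0, 0.0, 1.0]]}
stand []
turret []
tip_line []
block []
spanner []
spanner_eye []
cassette []
jar []
screwdriver []
wrench []
1.65
```

View pics/side0.png

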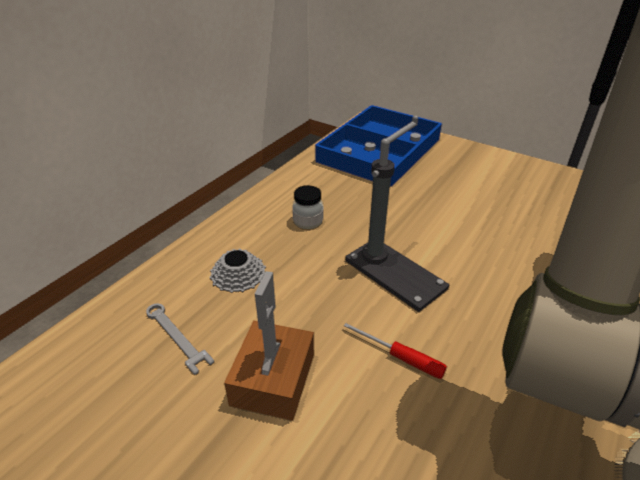

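View pics/top0.png

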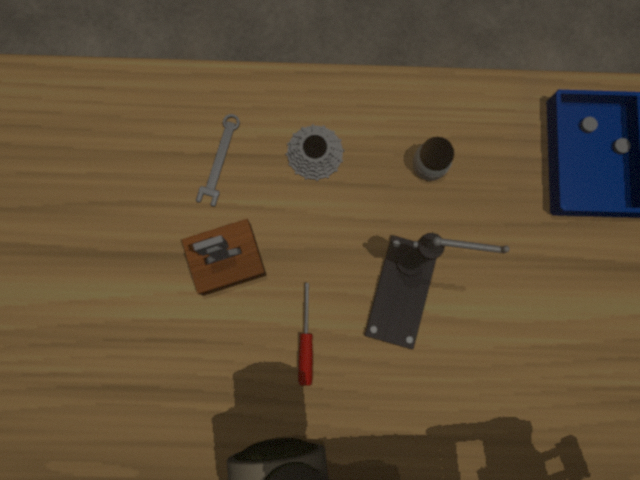

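The side view shows the hook at about (400,133), pointing towards the blue box. In the top view the foot's long end runs down from the post (411,262) to about (390,340), with the hook pointing right from (431,242) to (505,249). The spanner is upright in the block at about (210,245). Next I'll zoom in to measure.

Run:
```python
import cv2
t=cv2.imread('pics/top0.png'); s=cv2.imread('pics/side0.png')
def z(im,x0,y0,w,h,f,fn): cv2.imwrite('pics/'+fn,cv2.convertScaleAbs(cv2.resize(im[y0:y0+h,x0:x0+w],None,fx=f,fy=f,interpolation=cv2.INTER_CUBIC),alpha=1.8))
z(t,355,220,160,140,4,'tz1.png'); z(t,170,210,110,100,5,'tz2.png')
z(s,330,100,130,210,2.8,'sz1.png'); z(s,215,260,120,160,3.7,'sz2.png')
```

```text
(no output)
```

View pics/tz1.png

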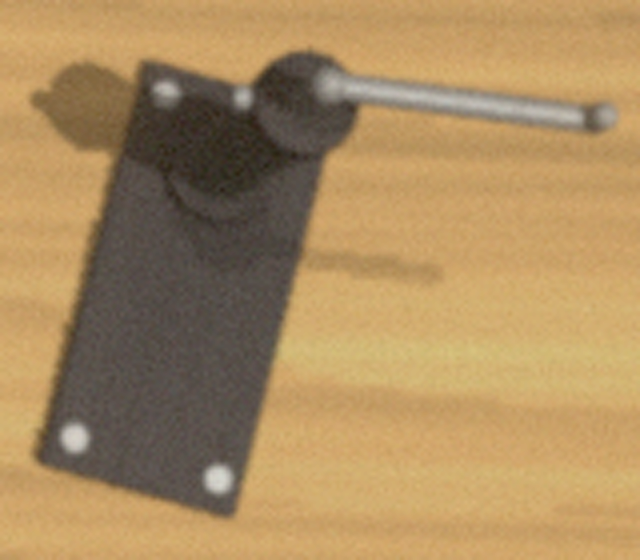

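View pics/tz2.png

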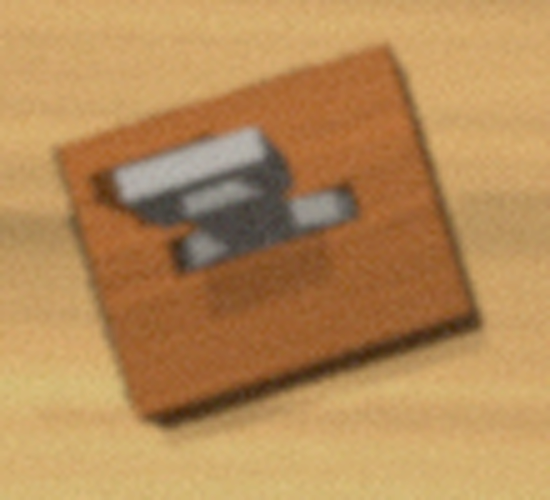

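View pics/sz1.png

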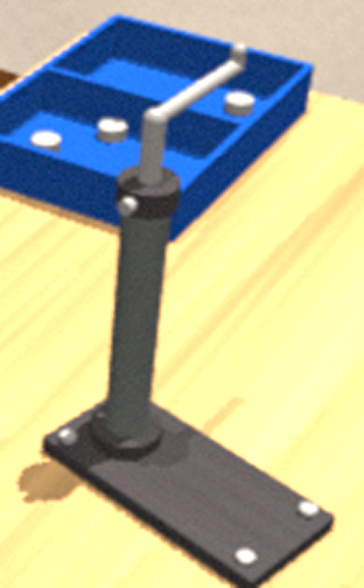

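View pics/sz2.png

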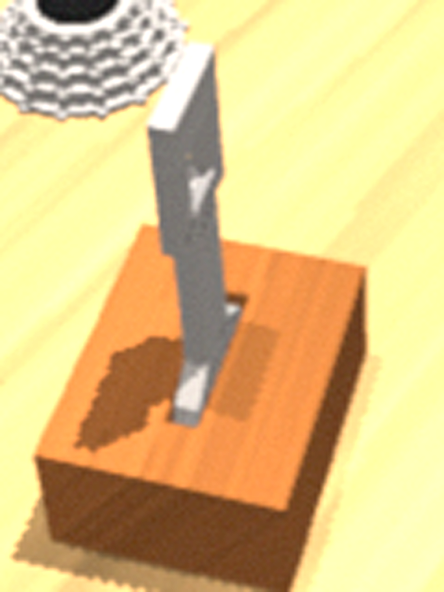

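```bash
cat > cams.py <<'E'
import numpy as np,cv2
K={'side':np.array([[482.146,0,321.056],[0,482.146,235.278],[0,0,1]]),'top':np.array([[616.472,0,325.07],[0,616.472,237.236],[0,0,1]])}
R={'side':(np.array([0.754,-2.512,1.218]),np.array([498.33,347.438,597.464])),'top':(np.array([2.172,-2.118,.185]),np.array([-42.056,626.283,1038.558]))}
from h import viewer
for c in K:
    d=viewer.get_image(c); K[c]=d['camera_matrix'];R[c]=(np.array(d['rvec'],float),np.array(d['tvec'],float))
def proj(c,p): return cv2.projectPoints(np.array(p,float).reshape(-1,1,3),*R[c],K[c],None)[0].reshape(-1,2)
E
python3 - <<'E'
from cams import *
np.savez('cal.npz',Ks=K['side'],rs=R['side'][0],ts=R['side'][1],Kt=K['top'],rt=R['top'][0],tt=R['top'][1])
from scipy.optimize import least_squares
def rz(a): return np.array([[np.cos(a),-np.sin(a),0],[np.sin(a),np.cos(a),0],[0,0,1]])
obs=[('top','f',(-150,45,14),(365,335)),('top','f',(-150,-45,14),(413.75,349.25)),('top','f',(40,45,14),(391.25,235.5)),
('side','f',(-150,-45,14),(447.9,285.7)),('side','f',(40,45,14),(346,257)),('side','f',(-150,45,14),(420,305.5)),
('top','h',(0,0,0),(438,240.75)),('top','h',(-95,0,15),(505.75,249.25)),('side','h',(0,0,2),(385.4,141.1)),('side','h',(-95,0,15),(415.4,116.1)),('side','h',(-95,0,0),(415,123.2))]
def res(q,full=False):
    x,y,a,s,h=q; out=[]
    for c,k,p,uv in obs:
        p=np.array(p,float)
        if k=='f': w=rz(a)@p+[x,y,0]
        else: w=rz(a+s)@p+[x,y,223+h]
        out.append(proj(c,w)[0]-uv)
    return np.array(out) if full else np.ravel(out)
r=least_squares(res,[580,-180,-.3,1.4,27],loss='soft_l1'); print(r.x); print(np.round(res(r.x,True),1))
x,y,a,s,h=r.x
print('bar dir start',-np.cos(a+s),-np.sin(a+s),'target',-np.cos(a),-np.sin(a))
# spanner/block
top=lambda u,v:(170+u/5,210+v/5); sd=lambda u,v:(215+u/3.7,260+v/3.7)
bo=[('top','b',(50,60,58),top(58,148)),('top','b',(50,-60,58),top(388,45)),('top','b',(-50,-60,58),top(480,320)),('top','b',(-50,60,58),top(140,412)),
('side','b',(50,-60,58),sd(365,266)),('side','b',(50,60,58),sd(148,227)),('side','b',(-50,60,58),sd(38,458)),('side','b',(-50,-60,58),sd(290,508))]
E
```

```text
[ 5.90977029e+02 -1.82353200e+02 -2.47056192e-01  3.93939632e+01
  4.07802272e+01]
[[ 0.   1.1]
 [ 0.1  0.6]
 [ 0.5 -0.8]
 [ 1.6 -2.3]
 [-2.3 -1.5]
 [-0.9  1.9]
 [-1.   0.8]
 [ 0.9  0.7]
 [-1.2  0. ]
 [-0.1 -0.6]
 [-0.7  0.2]]
bar dir start -0.12269128649056824 -0.9924448842224385 target -0.9696365321782133 0.24455059898803885
```

```bash
cat > cams.py <<'E'
import numpy as np,cv2
_d=np.load('cal.npz'); K={'side':_d['Ks'],'top':_d['Kt']}; R={'side':(_d['rs'],_d['ts']),'top':(_d['rt'],_d['tt'])}
def proj(c,p): return cv2.projectPoints(np.array(p,float).reshape(-1,1,3),*R[c],K[c],None)[0].reshape(-1,2)
E
python3 - <<'E'
from cams import *
from scipy.optimize import least_squares
def rz(a): return np.array([[np.cos(a),-np.sin(a),0],[np.sin(a),np.cos(a),0],[0,0,1]])
top=lambda u,v:(170+u/5,210+v/5); sd=lambda u,v:(215+u/3.7,260+v/3.7)
bo=[('top',(50,60,58),top(58,148)),('top',(50,-60,58),top(388,45)),('top',(-50,-60,58),top(480,320)),('top',(-50,60,58),top(140,412)),
('side',(50,-60,58),sd(365,266)),('side',(50,60,58),sd(148,227)),('side',(-50,60,58),sd(38,458)),('side',(-50,-60,58),sd(290,508))]
so=[('top',(5,22,208),top(112,175)),('top',(5,-22,208),top(260,127)),('top',(-5,-22,208),top(270,157)),('top',(-5,22,208),top(125,203)),
('side',(-5,22,208),sd(165,129)),('side',(5,22,208),sd(149,126)),('side',(-5,-22,208),sd(214,48)),('side',(5,-22,208),sd(194,47))]
for o in (bo,so,so[:4],so[4:]):
    f=lambda q:np.array([proj(c,rz(q[2])@np.array(p,float)+[q[0],q[1],0])[0]-uv for c,p,uv in o])
    r=least_squares(lambda q:f(q).ravel(),[575,145,.3],x_scale=[1,1,.01]); print(np.round(r.x,3)); print(np.round(f(r.x),1).tolist())
E
```

```text
[ 5.8779e+02  1.4948e+02 -4.8500e-01]
[[27.1, -24.6], [20.4, 29.1], [-27.1, 24.2], [-18.9, -28.0], [-21.3, -13.8], [-34.1, 25.6], [20.5, 14.5], [29.1, -33.9]]
[5.87161e+02 1.50553e+02 3.16000e-01]
[[0.7, -0.2], [-0.4, 1.2], [-0.7, 1.5], [-0.1, 0.6], [1.4, 0.2], [-1.8, -0.5], [0.0, -0.8], [-1.7, -1.9]]
[5.88325e+02 1.50413e+02 3.48000e-01]
[[0.9, -0.5], [-0.5, -0.0], [-0.6, 0.2], [0.2, 0.2]]
[5.85790e+02 1.51204e+02 2.86000e-01]
[[1.4, 1.0], [-1.7, 0.1], [1.0, -0.0], [-0.7, -1.2]]
```

```bash
cat >> h.py <<'E'
from scipy.spatial.transform import Rotation as Ro
def plan(wps,start=None):
    """wps: list of (x,y,z,theta,nrows); prints rows (cm, rad)"""
    if start is None:
        s=manip.get_state(); M=Ro.from_rotvec(s['orientation']).as_matrix()
        start=(*s['tool_pos'],np.arctan2(M[1,0],M[0,0])); print('start',np.round(start,2),'tilt',np.round(M[:,2],4))
    p=np.array(start,float); dps=[];drs=[]
    for w in wps:
        t=np.array(w[:4],float); n=w[4]; p0=p.copy()
        for i in range(n):
            g=p0+(t-p0)*(i+1)/n; d=g-p; c,s=np.cos(p[3]),np.sin(p[3])
            dp=np.round([(c*d[0]+s*d[1])/10,(s*d[0]-c*d[1])/10,-d[2]/10],2); az=round(-d[3],3)
            dps.append(dp.tolist()); drs.append([0,0,az])
            v=dp*10; p=p+[c*v[0]+s*v[1], s*v[0]-c*v[1], -v[2], -az]
    for i in range(0,len(dps),10): print('dp',dps[i:i+10],'\nrot',drs[i:i+10])
    print('end',np.round(p,2))
E
python3 - <<'E'
from h import *
plan([(230,-462,330,.5,2),(584,-240,330,1.448,8)])
E
```

```text
start [ 1.8237e+02 -4.9231e+02  2.3873e+02  3.5000e-01] tilt [-0. -0. -1.]
dp [[2.76, -0.59, -4.56], [2.8, -0.4, -4.57], [5.21, -0.31, 0.0], [5.22, 0.3, 0.0], [5.14, 0.92, 0.0], [4.99, 1.52, 0.0], [4.79, 2.1, 0.0], [4.49, 2.65, 0.0], [4.16, 3.17, 0.0], [3.75, 3.63, 0.0]] 
rot [[0, 0, np.float64(-0.073)], [0, 0, np.float64(-0.072)], [0, 0, np.float64(-0.119)], [0, 0, np.float64(-0.118)], [0, 0, np.float64(-0.119)], [0, 0, np.float64(-0.118)], [0, 0, np.float64(-0.119)], [0, 0, np.float64(-0.118)], [0, 0, np.float64(-0.119)], [0, 0, np.float64(-0.118)]]
end [ 583.98 -239.98  330.03    1.45]
```

Call:
{"name": "step_arm", "arguments": {
  "dp": [
    [2.76, -0.59, -4.56],
    [2.8, -0.4, -4.57],
    [5.21, -0.31, 0.0],
    [5.22, 0.3, 0.0],
    [5.14, 0.92, 0.0],
    [4.99, 1.52, 0.0],
    [4.79, 2.1, 0.0],
    [4.49, 2.65, 0.0],
    [4.16, 3.17, 0.0],
    [3.75, 3.63, 0.0]
  ],
  "delta_rot": [
    [0, 0, -0.073],
    [0, 0, -0.072],
    [0, 0, -0.119],
    [0, 0, -0.118],
    [0, 0, -0.119],
    [0, 0, -0.118],
    [0, 0, -0.119],
    [0, 0, -0.118],
    [0, 0, -0.119],
    [0, 0, -0.118]
  ],
  "jaw": 1
}}

```text
time_s: 3.0
tool_pos: [585.3, -238.9, 330.0]
orientation: [2.35, 2.085, -0.0]
ft_force: [-0.2, -0.4, 0.7]
width: 87.8
```

Run:
```python
from h import *
plan([(584,-240,330,1.448,1)])
d=snap('wrist','w1.png')
```

```text
start [ 585.28 -238.87  330.04    1.45] tilt [ 1.e-04 -1.e-04 -1.e+00]
dp [[-0.13, -0.11, 0.0]] 
rot [[0, 0, np.float64(0.004)]]
end [ 584.04 -240.03  330.04    1.45]
```

View pics/w1.png

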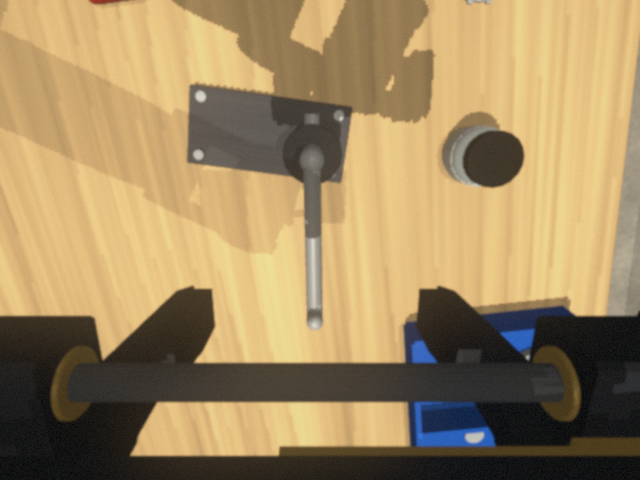

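Run:
```python
from h import *
d=viewer.get_image('wrist'); s=manip.get_state()
T=np.eye(4);T[:3,:3]=Ro.from_rotvec(s['orientation']).as_matrix();T[:3,3]=s['tool_pos']
W=np.linalg.inv(T@d['tool_from_camera']);K=d['camera_matrix']
def pr(p):
    q=W@np.r_[p,1]; return np.round((K@(q[:3]/q[2]))[:2],1)
b=np.array([591,-182.4,264]);u=np.array([-.123,-.992,0])
for r in (0,95): print(r,pr(b+u*r),pr(b+u*r+[0,0,15]))
a=-.247;c,sn=np.cos(a),np.sin(a)
for x,y in ((-150,45),(-150,-45),(40,45),(40,-45)): print(x,y,pr([591+c*x-sn*y,-182.4+sn*x+c*y,14]))
print('tcp',pr(s['tool_pos']))
plan([(584,-240,300,1.448,1),(584,-240,244,1.448,2),(584,-240,244,1.448,2)])
```

```text
0 [312.  163.8] [311.8 166.7]
95 [311.2 317.2] [311.  329.7]
-150 45 [188.8  84.9]
-150 -45 [186.3 164.1]
40 45 [353. 108.]
40 -45 [341.2 184.7]
tcp [315.9 307.4]
start [ 586.75 -236.94  328.78    1.45] tilt [-5.0e-04  1.4e-03 -1.0e+00]
dp [[-0.34, -0.24, 2.88], [0.0, 0.0, 2.8], [0.0, 0.0, 2.8], [0.0, 0.0, -0.0], [0.0, 0.0, -0.0]] 
rot [[0, 0, np.float64(0.007)], [0, 0, np.float64(-0.0)], [0, 0, np.float64(-0.0)], [0, 0, np.float64(-0.0)], [0, 0, np.float64(-0.0)]]
end [ 583.97 -240.04  243.98    1.45]
```

Call:
{"name": "step_arm", "arguments": {
  "dp": [
    [0, 0, 2.9],
    [0, 0, 2.9],
    [0, 0, 2.8],
    [0, 0, 0],
    [0, 0, 0]
  ],
  "delta_rot": [
    [0, 0, 0],
    [0, 0, 0],
    [0, 0, 0],
    [0, 0, 0],
    [0, 0, 0]
  ]
}}

```text
time_s: 3.72
tool_pos: [584.1, -240.5, 245.5]
orientation: [2.353, 2.079, 0.001]
ft_force: [-2.0, -0.7, 0.4]
width: 88.1
```

Call:
{"name": "step_arm", "arguments": {
  "dp": [
    [0, 0, 0],
    [0, 0, 0],
    [0, 0, 0],
    [0, 0, 0]
  ],
  "delta_rot": [
    [0, 0, 0],
    [0, 0, 0],
    [0, 0, 0],
    [0, 0, 0]
  ],
  "jaw": 0.2
}}

```text
time_s: 4.22
tool_pos: [584.0, -240.0, 244.1]
orientation: [2.354, 2.081, 0.0]
ft_force: [-0.3, 0.2, 0.2]
width: 50.1
```

Run:
```python
from h import *
cx,cy,r=591,-182.4,58
w=[]
for i in range(1,15):
    th=1.448-1.695*i/14; w.append((cx-r*np.cos(th),cy-r*np.sin(th),244,th,1))
plan(w,(584,-240,244,1.448)); plan([w[-1]])
```

```text
dp [[0.04, -0.71, -0.0], [0.05, -0.7, -0.0], [0.04, -0.7, -0.0], [0.04, -0.7, -0.0], [0.04, -0.7, -0.0], [0.05, -0.7, -0.0], [0.04, -0.7, -0.0], [0.04, -0.7, -0.0], [0.04, -0.71, -0.0], [0.04, -0.7, -0.0]] 
rot [[0, 0, np.float64(0.121)], [0, 0, np.float64(0.121)], [0, 0, np.float64(0.121)], [0, 0, np.float64(0.121)], [0, 0, np.float64(0.121)], [0, 0, np.float64(0.121)], [0, 0, np.float64(0.122)], [0, 0, np.float64(0.121)], [0, 0, np.float64(0.121)], [0, 0, np.float64(0.121)]]
dp [[0.05, -0.7, -0.0], [0.04, -0.7, -0.0], [0.04, -0.7, -0.0], [0.05, -0.7, -0.0]] 
rot [[0, 0, np.float64(0.121)], [0, 0, np.float64(0.121)], [0, 0, np.float64(0.121)], [0, 0, np.float64(0.121)]]
end [ 5.3481e+02 -1.6821e+02  2.4400e+02 -2.5000e-01]
start [ 583.97 -239.98  244.11    1.45] tilt [ 1.e-04 -0.e+00 -1.e+00]
dp [[6.52, -5.76, 0.01]] 
rot [[0, 0, np.float64(1.695)]]
end [ 5.3481e+02 -1.6821e+02  2.4401e+02 -2.5000e-01]
```

Call:
{"name": "step_arm", "arguments": {
  "dp": [
    [0, 0, 0],
    [0, 0, 0],
    [0, 0, 0],
    [0.04, -0.71, 0.0],
    [0.05, -0.7, 0.0],
    [0.04, -0.7, 0.0],
    [0.04, -0.7, 0.0],
    [0.04, -0.7, 0.0],
    [0.05, -0.7, 0.0],
    [0.04, -0.7, 0.0]
  ],
  "delta_rot": [
    [0, 0, 0],
    [0, 0, 0],
    [0, 0, 0],
    [0, 0, 0.121],
    [0, 0, 0.121],
    [0, 0, 0.121],
    [0, 0, 0.121],
    [0, 0, 0.121],
    [0, 0, 0.121],
    [0, 0, 0.122]
  ]
}}

```text
time_s: 5.48
tool_pos: [543.0, -215.7, 244.1]
orientation: [3.002, 0.921, -0.0]
ft_force: [0.6, -2.6, -0.8]
width: 17.9
```

Call:
{"name": "step_arm", "arguments": {
  "dp": [
    [0.04, -0.7, 0.0],
    [0.04, -0.71, 0.0],
    [0.04, -0.7, 0.0],
    [0.05, -0.7, 0.0],
    [0.04, -0.7, 0.0],
    [0.04, -0.7, 0.0],
    [0.05, -0.7, 0.0],
    [0, 0, 0]
  ],
  "delta_rot": [
    [0, 0, 0.121],
    [0, 0, 0.121],
    [0, 0, 0.121],
    [0, 0, 0.121],
    [0, 0, 0.121],
    [0, 0, 0.121],
    [0, 0, 0.121],
    [0, 0, 0]
  ]
}}

```text
time_s: 6.48
tool_pos: [534.8, -168.0, 244.1]
orientation: [-3.118, 0.385, -0.0]
ft_force: [0.2, 0.3, -0.9]
width: 17.8
```

Call:
{"name": "step_arm", "arguments": {
  "dp": [
    [0, 0, 0],
    [0, 0, 0],
    [0, 0, 0],
    [0, 0, 0]
  ],
  "delta_rot": [
    [0, 0, 0],
    [0, 0, 0],
    [0, 0, 0],
    [0, 0, 0]
  ],
  "jaw": 0
}}

```text
time_s: 6.98
tool_pos: [534.6, -168.4, 244.1]
orientation: [3.117, -0.387, -0.0]
ft_force: [-3.1, -2.8, 2.1]
width: 8.5
```

Run:
```python
from h import *
for c in ('top','side'): snap(c,c+'2.png')
import cv2
t=cv2.imread('pics/top2.png'); s=cv2.imread('pics/side2.png')
cv2.imwrite('pics/c2.png',np.hstack([cv2.resize(t[200:360,330:490],(400,400)),cv2.resize(s[60:310,300:500],(320,400))]))
```

```text
(no output)
```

View pics/c2.png

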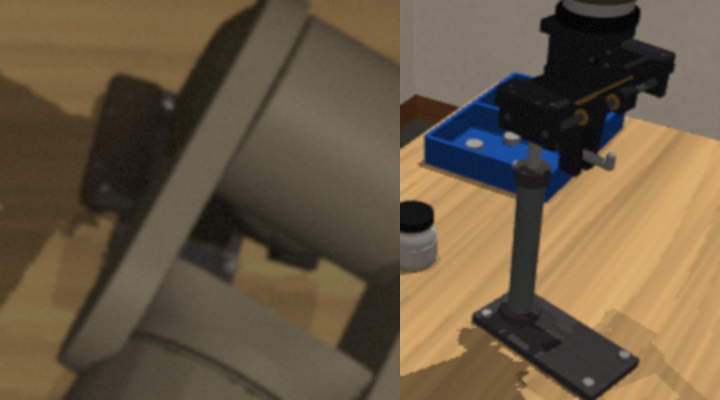

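Call:
{"name": "step_arm", "arguments": {
  "dp": [
    [0, 0, 0],
    [0, 0, 0],
    [0, 0, 0],
    [0, 0, -2],
    [0, 0, -5],
    [0, 0, -5],
    [-3, 0, 0],
    [-3, 0, 0]
  ],
  "delta_rot": [
    [0, 0, 0],
    [0, 0, 0],
    [0, 0, 0],
    [0, 0, 0],
    [0, 0, 0],
    [0, 0, 0],
    [0, 0, 0],
    [0, 0, 0]
  ],
  "jaw": 0.6
}}

```text
time_s: 8.07
tool_pos: [476.1, -153.2, 364.2]
orientation: [3.118, -0.387, 0.001]
ft_force: [0.1, -0.5, 0.2]
width: 52.6
```

Call:
{"name": "step_arm", "arguments": {
  "dp": [
    [-3, 0, 0],
    [0, 0, 0],
    [0, 0, 0],
    [0, 0, 0]
  ],
  "delta_rot": [
    [0, 0, 0],
    [0, 0, 0],
    [0, 0, 0],
    [0, 0, 0]
  ]
}}

```text
time_s: 8.57
tool_pos: [448.1, -146.3, 363.7]
orientation: [-3.117, 0.387, 0.001]
ft_force: [0.2, -0.5, -0.2]
width: 52.9
```

```bash
cat >> h.py <<'E'
def wproj():
    s=manip.get_state(); d=viewer.get_image('wrist')
    T=np.eye(4);T[:3,:3]=Ro.from_rotvec(s['orientation']).as_matrix();T[:3,3]=s['tool_pos']
    W=np.linalg.inv(T@d['tool_from_camera']);K=d['camera_matrix']
    def pr(p):
        q=W@np.r_[p,1]; return np.round((K@(q[:3]/q[2]))[:2],1)
    return d['img'],pr,s
E
python3 - <<'E'
from h import *
im,pr,s=wproj(); print(s['tool_pos'],s['time_s'])
cv2.imwrite('pics/w3.png',im[:,:,::-1])
b=np.array([591,-182.4,264])
u=-np.array([np.cos(-.247),np.sin(-.247),0])
for r in (0,95): print(r,pr(b+u*r),pr(b+u*r+[0,0,15]))
a=-.247;c,sn=np.cos(a),np.sin(a)
for x,y in ((-150,45),(-150,-45),(40,45),(40,-45)): print(x,y,pr([591+c*x-sn*y,-182.4+sn*x+c*y,14]))
E
```

```text
[ 448.11400814 -146.33738796  363.70049202] 8.575
0 [314.9  -7.5] [314.9 -17. ]
95 [314.9 161.7] [314.9 164.1]
-150 45 [281.  185.9]
-150 -45 [348.9 185.9]
40 45 [276.8  25. ]
40 -45 [353.2  25. ]
```

View pics/w3.png

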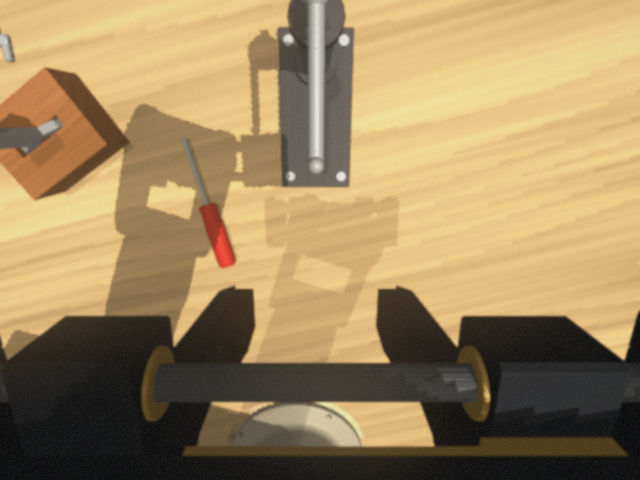

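The wrist view shows the bar (317,5)-(316,163) parallel to the foot edges and centred between them: the hook now points over the long end. Next is the spanner.

Run:
```python
from h import *
plan([(587,150,300,1.887,14)],(448.1,-146.4,364,-.248))
```

```text
dp [[0.44, -2.3, 0.46], [0.79, -2.2, 0.45], [1.11, -2.06, 0.46], [1.41, -1.86, 0.46], [1.67, -1.63, 0.46], [1.91, -1.36, 0.45], [2.09, -1.05, 0.46], [2.22, -0.72, 0.46], [2.31, -0.37, 0.45], [2.34, -0.02, 0.46]] 
rot [[0, 0, np.float64(-0.152)], [0, 0, np.float64(-0.153)], [0, 0, np.float64(-0.152)], [0, 0, np.float64(-0.153)], [0, 0, np.float64(-0.152)], [0, 0, np.float64(-0.153)], [0, 0, np.float64(-0.152)], [0, 0, np.float64(-0.153)], [0, 0, np.float64(-0.152)], [0, 0, np.float64(-0.153)]]
dp [[2.31, 0.33, 0.46], [2.24, 0.69, 0.46], [2.1, 1.01, 0.45], [1.93, 1.33, 0.46]] 
rot [[0, 0, np.float64(-0.152)], [0, 0, np.float64(-0.153)], [0, 0, np.float64(-0.152)], [0, 0, np.float64(-0.153)]]
end [587.03 150.01 300.     1.89]
```

Call:
{"name": "step_arm", "arguments": {
  "dp": [
    [0.44, -2.3, 0.46],
    [0.79, -2.2, 0.45],
    [1.11, -2.06, 0.46],
    [1.41, -1.86, 0.46],
    [1.67, -1.63, 0.46],
    [1.91, -1.36, 0.45],
    [2.09, -1.05, 0.46],
    [2.22, -0.72, 0.46],
    [2.31, -0.37, 0.45],
    [2.34, -0.02, 0.46]
  ],
  "delta_rot": [
    [0, 0, -0.152],
    [0, 0, -0.153],
    [0, 0, -0.152],
    [0, 0, -0.153],
    [0, 0, -0.152],
    [0, 0, -0.153],
    [0, 0, -0.152],
    [0, 0, -0.153],
    [0, 0, -0.152],
    [0, 0, -0.153]
  ]
}}

```text
time_s: 9.88
tool_pos: [547.3, 66.5, 317.7]
orientation: [-2.517, -1.88, 0.001]
ft_force: [-0.4, 0.3, -0.0]
width: 53.0
```

Call:
{"name": "step_arm", "arguments": {
  "dp": [
    [2.31, 0.33, 0.46],
    [2.24, 0.69, 0.46],
    [2.1, 1.01, 0.45],
    [1.93, 1.33, 0.46],
    [0, 0, 0],
    [0, 0, 0],
    [0, 0, 0]
  ],
  "delta_rot": [
    [0, 0, -0.152],
    [0, 0, -0.153],
    [0, 0, -0.152],
    [0, 0, -0.153],
    [0, 0, 0],
    [0, 0, 0],
    [0, 0, 0]
  ]
}}

```text
time_s: 10.75
tool_pos: [586.2, 149.6, 300.4]
orientation: [1.846, 2.542, 0.0]
ft_force: [-0.8, -0.2, -0.7]
width: 52.7
```

Run:
```python
from h import *
im,pr,s=wproj(); print(s['tool_pos'],s['time_s'])
a=.316;c,sn=np.cos(a),np.sin(a)
o=im.copy()
for x,y in ((-5,22),(-5,-22),(5,-22),(5,22)):
    q=pr([587.2+c*x-sn*y,150.5+sn*x+c*y,208]);print(q); cv2.circle(o,tuple(int(round(v)) for v in q),2,(255,0,0),-1)
cv2.imwrite('pics/w4.png',o[:,:,::-1])
snap('side','side4.png')
```

```text
[586.17948739 149.61151803 300.36189847] 10.75
[309.8 209.8]
[310.2 272.7]
[324.8 272.7]
[325.2 209.8]
```

View pics/w4.png

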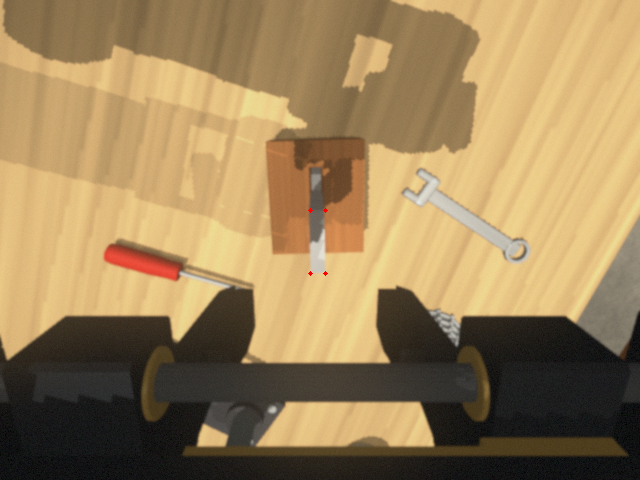

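View pics/side4.png

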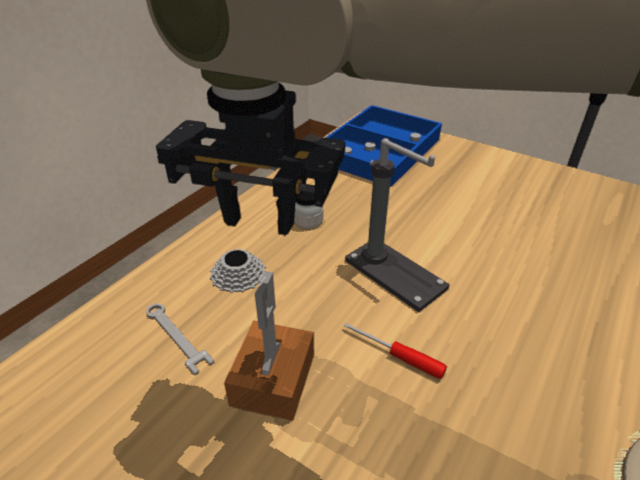

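The predicted top-face corners land on the spanner's end at about (318,273), so I'll descend and pinch it.

Call:
{"name": "step_arm", "arguments": {
  "dp": [
    [0, 0, 3.5],
    [0, 0, 3.5],
    [0, 0, 2.5],
    [0, 0, 1.3],
    [0, 0, 0],
    [0, 0, 0]
  ],
  "delta_rot": [
    [0, 0, 0],
    [0, 0, 0],
    [0, 0, 0],
    [0, 0, 0],
    [0, 0, 0],
    [0, 0, 0]
  ]
}}

```text
time_s: 11.6
tool_pos: [586.7, 150.3, 193.3]
orientation: [1.842, 2.543, 0.002]
ft_force: [0.1, 0.2, -0.8]
width: 52.5
```

Call:
{"name": "step_arm", "arguments": {
  "dp": [
    [0, 0, 0],
    [0, 0, 0],
    [0, 0, 0],
    [0, 0, 0],
    [0, 0, 0],
    [0, 0, 0],
    [0, 0, 0]
  ],
  "delta_rot": [
    [0, 0, 0],
    [0, 0, 0],
    [0, 0, 0],
    [0, 0, 0],
    [0, 0, 0],
    [0, 0, 0],
    [0, 0, 0]
  ],
  "jaw": 0
}}

```text
time_s: 12.48
tool_pos: [586.3, 150.4, 192.1]
orientation: [1.843, 2.544, 0.0]
ft_force: [-0.1, -0.5, -0.1]
width: 9.8
```

Run:
```python
from h import *
s=manip.get_state(); print(s['tool_pos'],s['time_s'],s['width'],s['ft_force'])
d=snap('side','side5.png')['img']; t=snap('top','top5.png')['img']
cv2.imwrite('pics/c5.png',np.hstack([cv2.resize(d[150:430,180:360],(360,560)),cv2.resize(d[100:240,330:470],(420,420)).copy() if 0 else cv2.copyMakeBorder(cv2.resize(d[110:210,350:450],(400,400)),0,160,0,0,0)])[:,:,::-1])
```

```text
[586.29373804 150.37296332 192.05644886] 12.475 9.775469228006942 [-0.11343077 -0.54023828 -0.09871304]
```

View pics/c5.png

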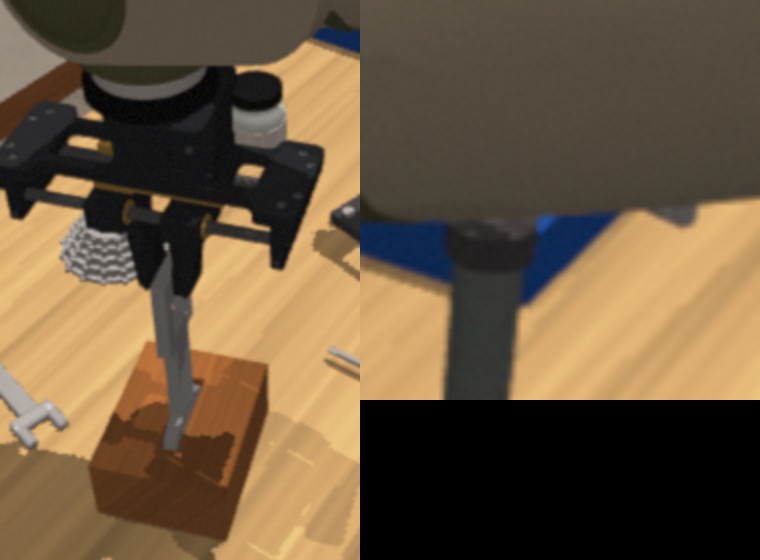

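Call:
{"name": "step_arm", "arguments": {
  "dp": [
    [0, 0, -0.5],
    [0, 0, -1.0],
    [0, 0, -1.5],
    [0, 0, -1.5],
    [0, 0, -1.5],
    [0, 0, -1.5],
    [0, 0, -1.5],
    [0, 0, -1.5],
    [0, 0, -1.0],
    [0, 0, -0.5]
  ],
  "delta_rot": [
    [0, 0, 0],
    [0, 0, 0],
    [0, 0, 0],
    [0, 0, 0],
    [0, 0, 0],
    [0, 0, 0],
    [0, 0, 0],
    [0, 0, 0],
    [0, 0, 0],
    [0, 0, 0]
  ]
}}

```text
time_s: 13.82
tool_pos: [586.3, 150.4, 312.6]
orientation: [1.843, 2.544, 0.0]
ft_force: [0.4, -0.7, -2.5]
width: 9.5
```

Run:
```python
from h import *
s=manip.get_state(); print(s['tool_pos'],s['time_s'],s['width'],s['ft_force'],s['torque'])
d=snap('side','side6.png')
plan([(460,-149.4,312,1.324,16)],(587,150,312,1.887))
import cams
from scipy.optimize import least_squares
```

```text
[586.29906124 150.36760115 312.57207482] 13.825 9.467519730760905 [ 0.38023129 -0.7090075  -2.52247194] [-0.08116983 -0.09925779 -0.02020359]
dp [[-1.53, -1.34, -0.0], [-1.58, -1.28, -0.0], [-1.62, -1.22, -0.0], [-1.66, -1.17, -0.0], [-1.71, -1.11, -0.0], [-1.74, -1.05, -0.0], [-1.78, -0.98, -0.0], [-1.81, -0.92, -0.0], [-1.84, -0.86, -0.0], [-1.87, -0.79, -0.0]] 
rot [[0, 0, np.float64(0.035)], [0, 0, np.float64(0.035)], [0, 0, np.float64(0.036)], [0, 0, np.float64(0.035)], [0, 0, np.float64(0.035)], [0, 0, np.float64(0.035)], [0, 0, np.float64(0.035)], [0, 0, np.float64(0.036)], [0, 0, np.float64(0.035)], [0, 0, np.float64(0.035)]]
dp [[-1.9, -0.73, -0.0], [-1.93, -0.66, -0.0], [-1.94, -0.59, -0.0], [-1.96, -0.52, -0.0], [-1.99, -0.46, -0.0], [-1.99, -0.38, -0.0]] 
rot [[0, 0, np.float64(0.035)], [0, 0, np.float64(0.035)], [0, 0, np.float64(0.035)], [0, 0, np.float64(0.036)], [0, 0, np.float64(0.035)], [0, 0, np.float64(0.035)]]
end [ 460.   -149.37  312.      1.32]
```

View pics/side6.png

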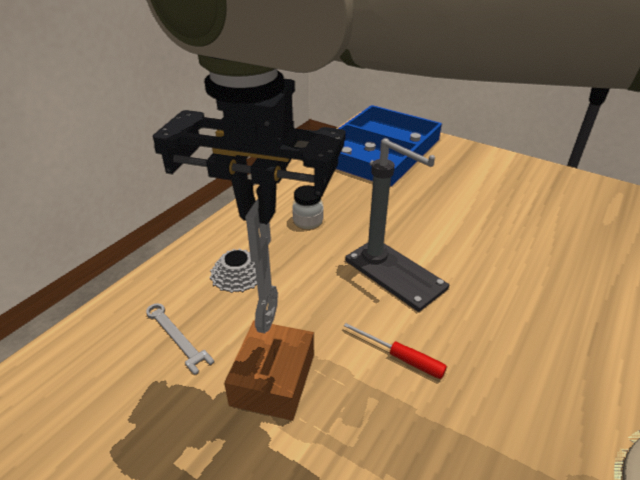

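Call:
{"name": "step_arm", "arguments": {
  "dp": [
    [-0.8, -0.7, 0],
    [-1.58, -1.28, 0],
    [-1.62, -1.22, 0],
    [-1.66, -1.17, 0],
    [-1.71, -1.11, 0],
    [-1.74, -1.05, 0],
    [-1.78, -0.98, 0],
    [-1.81, -0.92, 0],
    [-1.84, -0.86, 0],
    [-1.87, -0.79, 0]
  ],
  "delta_rot": [
    [0, 0, 0.035],
    [0, 0, 0.035],
    [0, 0, 0.036],
    [0, 0, 0.035],
    [0, 0, 0.035],
    [0, 0, 0.035],
    [0, 0, 0.035],
    [0, 0, 0.036],
    [0, 0, 0.035],
    [0, 0, 0.035]
  ]
}}

```text
time_s: 15.12
tool_pos: [510.2, -29.0, 312.1]
orientation: [2.263, 2.179, 0.0]
ft_force: [0.0, -0.2, -3.8]
width: 10.0
```

Call:
{"name": "step_arm", "arguments": {
  "dp": [
    [-1.9, -0.73, 0],
    [-1.93, -0.66, 0],
    [-1.94, -0.59, 0],
    [-1.96, -0.52, 0],
    [-1.99, -0.46, 0],
    [-1.2, -0.3, 0],
    [-0.8, -0.3, 0],
    [-0.6, -0.4, 0],
    [0, 0, 0],
    [0, 0, 0]
  ],
  "delta_rot": [
    [0, 0, 0.035],
    [0, 0, 0.035],
    [0, 0, 0.035],
    [0, 0, 0.036],
    [0, 0, 0.035],
    [0, 0, 0.035],
    [0, 0, 0],
    [0, 0, 0],
    [0, 0, 0],
    [0, 0, 0]
  ]
}}

```text
time_s: 16.38
tool_pos: [455.6, -144.2, 312.1]
orientation: [2.477, 1.933, 0.0]
ft_force: [0.6, 0.5, -3.4]
width: 9.9
```

Run:
```python
from h import *
from cams import *
s=manip.get_state(); print(s['tool_pos'],s['time_s'],s['width'],s['ft_force'])
M=Ro.from_rotvec(s['orientation']).as_matrix(); print('th',np.arctan2(M[1,0],M[0,0]))
d=snap('side','side7.png')['img'].copy()
f=4; x0,y0=350,100
b=cv2.resize(d[y0:y0+150,x0:x0+150],None,fx=f,fy=f,interpolation=cv2.INTER_CUBIC)
for h,col in ((258,(255,0,0)),(264,(0,255,0)),(270,(0,0,255))):
    for r in (0,30,60,95):
        q=(proj('side',[591-.9697*r,-182.4+.2445*r,h])[0]-[x0,y0])*f+f/2
        cv2.circle(b,tuple(int(v) for v in q),3,col,-1)
cv2.imwrite('pics/c7.png',b[:,:,::-1])
im,pr,s=wproj(); cv2.imwrite('pics/w7.png',im[:,:,::-1])
```

```text
[ 455.60625376 -144.19741498  312.05569387] 16.375 9.937165827735093 [ 0.60858446  0.45882343 -3.43178646]
th 1.3252541732072562
```

View pics/c7.png

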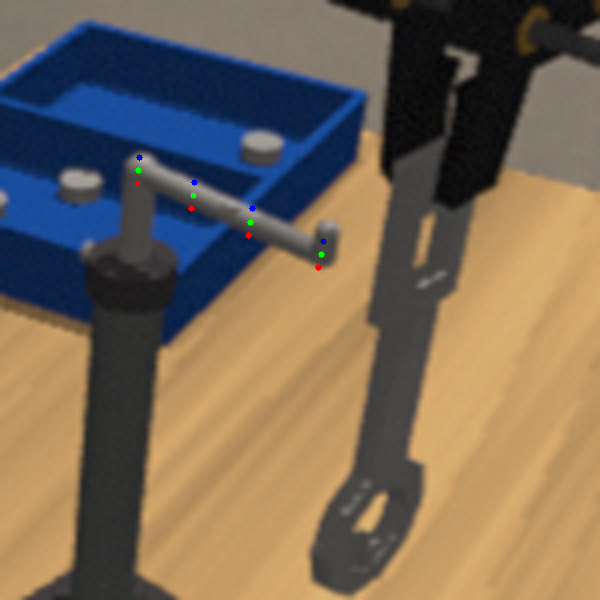

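View pics/w7.png

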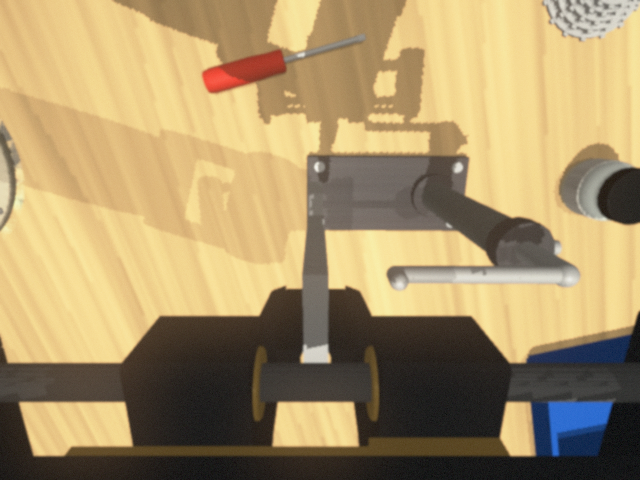

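View pics/side7.png

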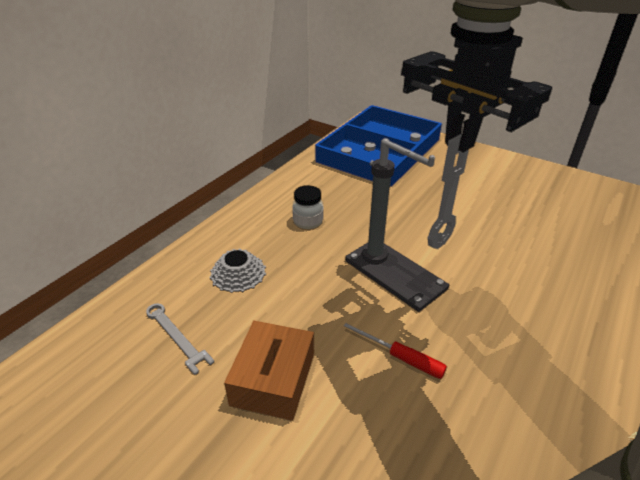

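Run:
```python
from h import *
from cams import *
s=manip.get_state()
M=Ro.from_rotvec(s['orientation']).as_matrix(); p=s['tool_pos']
d=cv2.imread('pics/side7.png'); f=4; x0,y0=400,110
b=cv2.resize(d[y0:y0+150,x0:x0+110],None,fx=f,fy=f,interpolation=cv2.INTER_CUBIC)
sx,sy=M[:,1],M[:,0]
w=cv2.imread('pics/w7.png'); im,pr,_=wproj()
for z,yy in ((0,0),(31,31),(31,-31),(62,0),(98,12),(98,-12),(134,22),(134,-22),(146,0),(178,0)):
    for sg,col in ((5,(0,0,255)),(-5,(0,255,0))):
        P=p+[0,0,z-184]+sy*yy+sx*sg
        q=(proj('side',P)[0]-[x0,y0])*f+f/2
        cv2.circle(b,tuple(int(v) for v in q),3,col,-1)
        cv2.circle(w,tuple(int(v) for v in pr(P)),2,col,-1)
cv2.imwrite('pics/c8.png',np.hstack([b,cv2.resize(w[150:400,220:420],(440,550))[:,:350] if 0 else cv2.resize(w[150:400,240:390],(360,600))]))
```

```text
(no output)
```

View pics/c8.png

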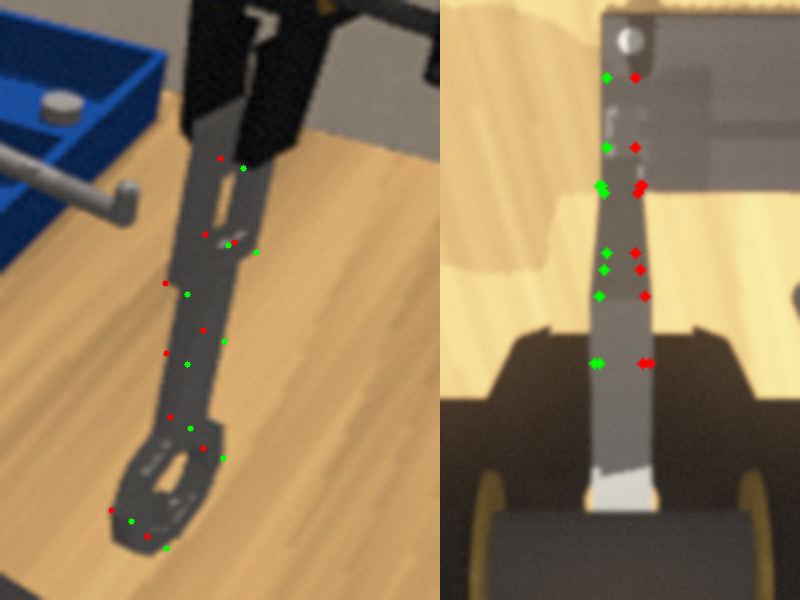

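Call:
{"name": "step_arm", "arguments": {
  "dp": [
    [-0.4, 0, 1.0],
    [0, 0, 1.0],
    [0, 1.0, 0],
    [0, 0.8, 0],
    [0, 0, 0],
    [0, 0, 0]
  ],
  "delta_rot": [
    [0, 0, 0],
    [0, 0, 0],
    [0, 0, 0],
    [0, 0, 0],
    [0, 0, 0],
    [0, 0, 0]
  ]
}}

```text
time_s: 17.27
tool_pos: [472.0, -152.7, 292.1]
orientation: [-2.477, -1.932, 0.0]
ft_force: [-0.4, -0.6, -3.6]
width: 9.9
```

Run:
```python
from h import *
s=manip.get_state(); print(s['tool_pos'],s['time_s'])
d=snap('side','side9.png')['img']
im,pr,s=wproj()
for h in (262,265):
  for r in (0,95): print(h,r,pr([591-.9697*r,-182.4+.2445*r,h]))
f=4; x0,y0=370,90
b=cv2.resize(d[y0:y0+150,x0:x0+100],None,fx=f,fy=f,interpolation=cv2.INTER_CUBIC)
cv2.imwrite('pics/c9.png',np.hstack([b,cv2.resize(im[150:450,220:420],(400,600))])[:,:,::-1])
cv2.imwrite('pics/w9.png',im[:,:,::-1])
```

```text
[ 472.02883828 -152.72625768  292.08239716] 17.275
262 0 [556.9 279.3]
262 95 [370.1 279.1]
265 0 [560.6 281.7]
265 95 [371.  281.4]
```

View pics/c9.png

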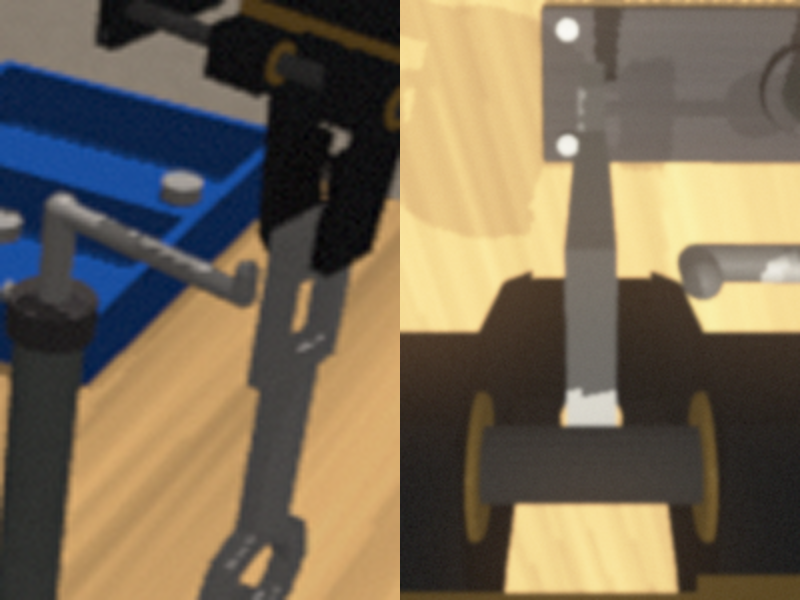

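View pics/w9.png

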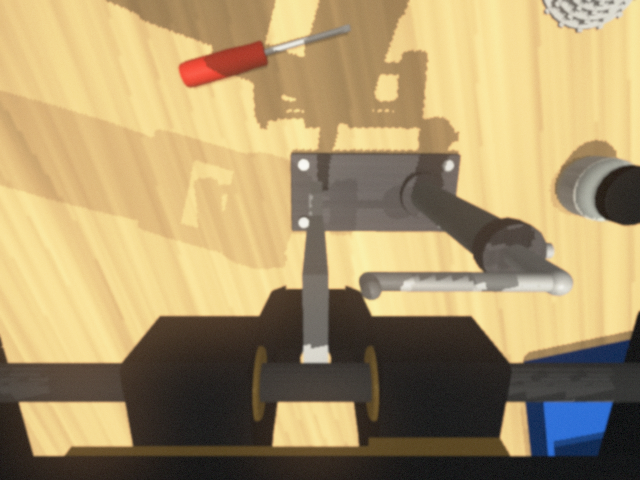

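Call:
{"name": "step_arm", "arguments": {
  "dp": [
    [0, 0.6, 0],
    [0, 0.8, 0],
    [0, 0.8, 0],
    [0, 0.8, 0],
    [0, 0.6, 0],
    [0, 0, 0]
  ],
  "delta_rot": [
    [0, 0, 0],
    [0, 0, 0],
    [0, 0, 0],
    [0, 0, 0],
    [0, 0, 0],
    [0, 0, 0]
  ]
}}

```text
time_s: 18.12
tool_pos: [507.2, -161.6, 291.8]
orientation: [-2.477, -1.932, 0.0]
ft_force: [-0.5, -0.6, -3.1]
width: 9.4
```

Run:
```python
from h import *
d=snap('side','side10.png')['img']
im,pr,s=wproj()
f=4; x0,y0=370,90
b=cv2.resize(d[y0:y0+150,x0:x0+100],None,fx=f,fy=f,interpolation=cv2.INTER_CUBIC)
cv2.imwrite('pics/c10.png',np.hstack([b,cv2.resize(im[150:450,220:420],(400,600))])[:,:,::-1])
```

```text
(no output)
```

View pics/c10.png

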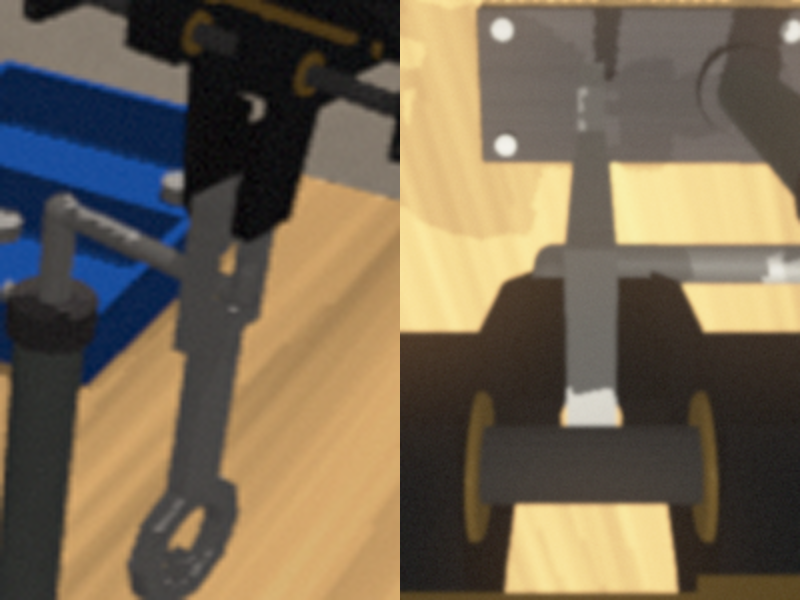

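Call:
{"name": "step_arm", "arguments": {
  "dp": [
    [0, 0.8, 0],
    [0, 1.0, 0],
    [0, 1.0, 0],
    [0, 0.7, 0],
    [0, 0.3, 0],
    [0, 0, 0.5],
    [0, 0, 0.5],
    [0, 0, 0.3],
    [0, 0, 0]
  ],
  "delta_rot": [
    [0, 0, 0],
    [0, 0, 0],
    [0, 0, 0],
    [0, 0, 0],
    [0, 0, 0],
    [0, 0, 0],
    [0, 0, 0],
    [0, 0, 0],
    [0, 0, 0]
  ]
}}

```text
time_s: 19.35
tool_pos: [543.6, -170.7, 278.8]
orientation: [-2.477, -1.932, 0.0]
ft_force: [0.4, 0.3, -2.9]
width: 10.0
```

Call:
{"name": "step_arm", "arguments": {
  "dp": [
    [0, 0, 0.1],
    [0, 0, 0]
  ],
  "delta_rot": [
    [0, 0, 0],
    [0, 0, 0]
  ]
}}

```text
time_s: 19.6
tool_pos: [543.8, -170.8, 278.1]
orientation: [2.477, 1.932, 0.0]
ft_force: [-0.6, -0.8, -2.5]
width: 9.7
```

Call:
{"name": "step_arm", "arguments": {
  "dp": [
    [0, 0, 0.1],
    [0, 0, 0]
  ],
  "delta_rot": [
    [0, 0, 0],
    [0, 0, 0]
  ]
}}

```text
time_s: 19.85
tool_pos: [543.8, -170.8, 277.0]
orientation: [-2.477, -1.932, 0.0]
ft_force: [-0.4, -0.5, -3.4]
width: 9.7
```

Run:
```python
from h import *
s=manip.get_state(); print(s['tool_pos'],s['ft_force'],s['torque'])
d=snap('side','side11.png')['img']
im,pr,s=wproj()
f=4; x0,y0=360,90
b=cv2.resize(d[y0:y0+150,x0:x0+100],None,fx=f,fy=f,interpolation=cv2.INTER_CUBIC)
cv2.imwrite('pics/c11.png',np.hstack([b,cv2.resize(im[150:450,220:420],(400,600))])[:,:,::-1])
```

```text
[ 543.76308546 -170.75871765  276.9628341 ] [-0.38096715 -0.52126285 -3.35737212] [-0.06773975 -0.0663299   0.01984002]
```

View pics/c11.png

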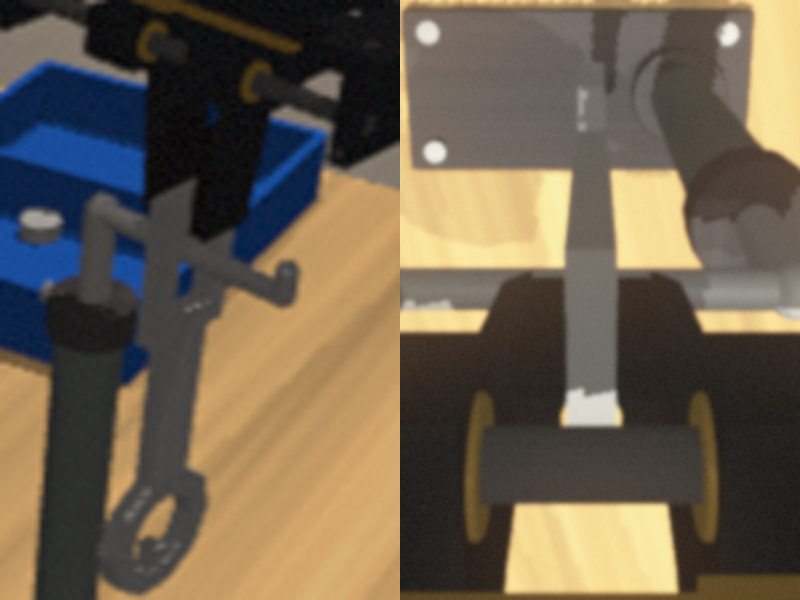

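Call:
{"name": "step_arm", "arguments": {
  "dp": [
    [0, 0, 0.1],
    [0, 0, 0]
  ],
  "delta_rot": [
    [0, 0, 0],
    [0, 0, 0]
  ]
}}

```text
time_s: 20.2
tool_pos: [543.7, -170.8, 275.9]
orientation: [-2.477, -1.932, 0.0]
ft_force: [0.1, -0.3, -3.4]
width: 9.8
```

Call:
{"name": "step_arm", "arguments": {
  "dp": [
    [0, 0, 0.1],
    [0, 0, 0]
  ],
  "delta_rot": [
    [0, 0, 0],
    [0, 0, 0]
  ]
}}

```text
time_s: 20.45
tool_pos: [543.7, -170.8, 274.9]
orientation: [-2.477, -1.932, 0.0]
ft_force: [-0.2, -0.9, -4.4]
width: 9.7
```

Call:
{"name": "step_arm", "arguments": {
  "dp": [
    [0, 0, 0.1],
    [0, 0, 0]
  ],
  "delta_rot": [
    [0, 0, 0],
    [0, 0, 0]
  ]
}}

```text
time_s: 20.7
tool_pos: [543.8, -170.8, 274.5]
orientation: [2.477, 1.932, 0.0]
ft_force: [-0.7, 0.1, 1.6]
width: 9.6
```

Call:
{"name": "step_arm", "arguments": {
  "dp": [
    [0, 0, 0],
    [0, 0, 0],
    [0, 0, 0],
    [0, 0, 0]
  ],
  "delta_rot": [
    [0, 0, 0],
    [0, 0, 0],
    [0, 0, 0],
    [0, 0, 0]
  ],
  "jaw": 0.25
}}

```text
time_s: 21.2
tool_pos: [543.8, -170.8, 274.0]
orientation: [2.477, 1.932, 0.0]
ft_force: [0.7, -0.6, 0.2]
width: 21.9
```

Run:
```python
from h import *
d=snap('side','side12.png')['img']
im,pr,s=wproj(); print(s['ft_force'],s['width'])
f=4; x0,y0=360,90
b=cv2.resize(d[y0:y0+150,x0:x0+100],None,fx=f,fy=f,interpolation=cv2.INTER_CUBIC)
cv2.imwrite('pics/c12.png',np.hstack([b,cv2.resize(im[150:450,220:420],(400,600))])[:,:,::-1])
```

```text
[ 0.65711482 -1.1089554   1.14208045] 21.988884456927423
```

View pics/c12.png

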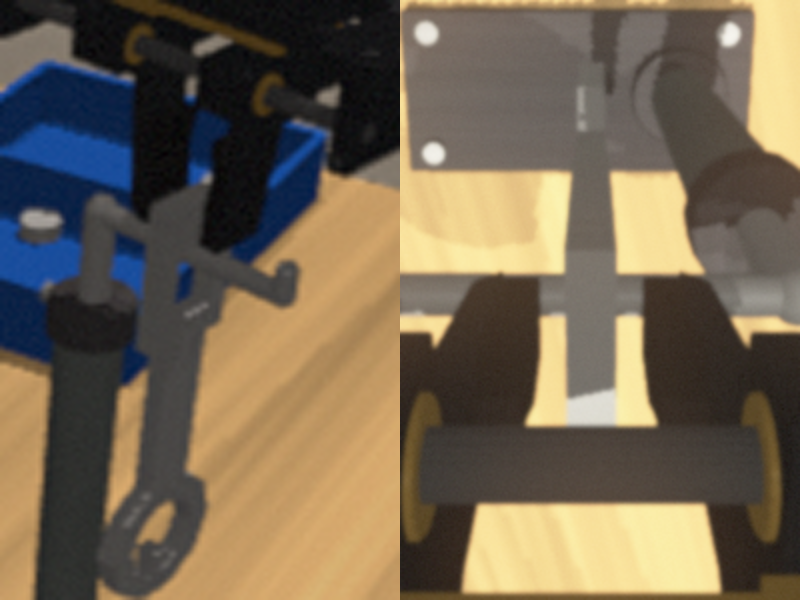

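Released, and the spanner hangs on the bar clear of both fingers. I'll go straight up.

Call:
{"name": "step_arm", "arguments": {
  "dp": [
    [0, 0, -0.3],
    [0, 0, -0.6],
    [0, 0, -1.0],
    [0, 0, -1.5],
    [0, 0, -2.5],
    [0, 0, -3],
    [0, 0, -3],
    [0, 0, -3]
  ],
  "delta_rot": [
    [0, 0, 0],
    [0, 0, 0],
    [0, 0, 0],
    [0, 0, 0],
    [0, 0, 0],
    [0, 0, 0],
    [0, 0, 0],
    [0, 0, 0]
  ]
}}

```text
time_s: 22.3
tool_pos: [543.5, -170.6, 425.1]
orientation: [2.476, 1.932, 0.001]
ft_force: [-0.2, -0.4, -0.7]
width: 22.0
```

Call:
{"name": "step_arm", "arguments": {
  "dp": [
    [2, -4, 0],
    [2, -4, 0],
    [2, -4, 0],
    [2, -4, 0],
    [0, 0, 0],
    [0, 0, 0],
    [0, 0, 0],
    [0, 0, 0],
    [0, 0, 0],
    [0, 0, 0]
  ],
  "delta_rot": [
    [0, 0, 0],
    [0, 0, 0],
    [0, 0, 0],
    [0, 0, 0],
    [0, 0, 0],
    [0, 0, 0],
    [0, 0, 0],
    [0, 0, 0],
    [0, 0, 0],
    [0, 0, 0]
  ]
}}

```text
time_s: 23.55
tool_pos: [408.2, -54.3, 422.9]
orientation: [-2.477, -1.932, 0.0]
ft_force: [-0.3, 0.5, 0.1]
width: 21.9
```

Run:
```python
from h import *
im,pr,s=wproj(); cv2.imwrite('pics/w13.png',im[:,:,::-1]); print(s['tool_pos'],s['time_s'])
a=snap('side','side13.png')['img']; t=snap('top','top13.png')['img']
for i in range(8): b=viewer.get_image('side')['img']
x=slice(100,270),slice(340,450)
print('motion',np.abs(a[x].astype(int)-b[x]).mean(),np.abs(a[x].astype(int)-b[x]).max())
cv2.imwrite('pics/c13.png',np.hstack([cv2.resize(a[100:300,340:460],(360,600)),cv2.resize(t[210:360,350:460],(440,600))])[:,:,::-1])
```

```text
[408.16967554 -54.29730437 422.93867097] 23.55
motion 1.313832442067736 18
```

View pics/c13.png

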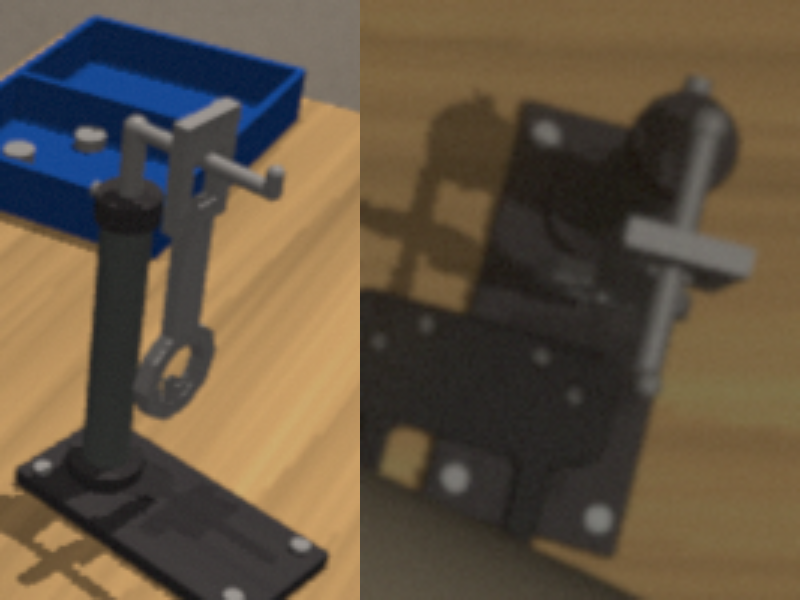

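View pics/w13.png

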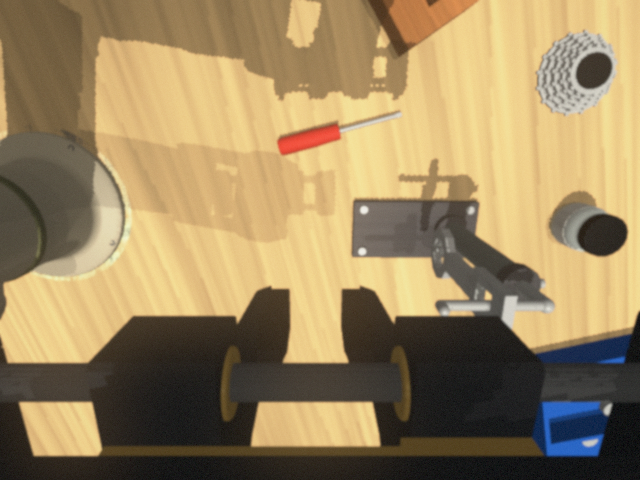

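Run:
```python
from h import *
from cams import *
t=cv2.imread('pics/top13.png'); f=6;x0,y0=375,210
b=cv2.resize(t[y0:y0+100,x0:x0+90],None,fx=f,fy=f,interpolation=cv2.INTER_CUBIC); b=cv2.convertScaleAbs(b,alpha=1.7)
for ds,col in ((0,(0,255,0)),(.1,(0,0,255)),(-.1,(255,0,0))):
    for r in (0,95):
        a=-.247+ds; q=(proj('top',[591-np.cos(a)*r,-182.4-np.sin(a)*r,264])[0]-[x0,y0])*f+f/2
        cv2.circle(b,tuple(int(v) for v in q),3,col,-1)
# foot edges
c,s=np.cos(-.247),np.sin(-.247)
for X,Y in ((-150,-45),(-110,-45),(-60,-45)): 
    q=(proj('top',[591+c*X-s*Y,-182.4+s*X+c*Y,14])[0]-[x0,y0])*f+f/2; cv2.circle(b,tuple(int(v) for v in q),3,(255,255,0),-1)
cv2.imwrite('pics/c14.png',b)
```

```text
(no output)
```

View pics/c14.png

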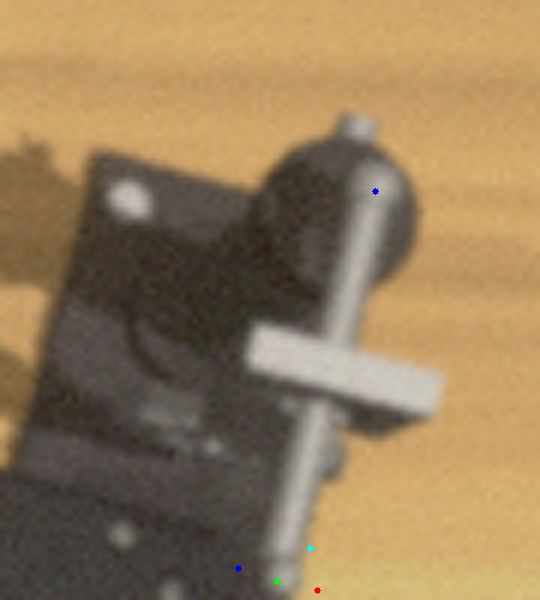

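Run:
```python
from h import *
print(manip.get_state()['time_s']); print(manip.finish_job())
```

```text
24.1
the job is handed in; nothing more can be done
None
```

I turned the hook over the long end of the stand's foot. Then I lifted the ring spanner out of the block, hung it by its slot on the bar about 48 mm from the post axis, well behind the tip, and handed the job in at 24.1 s.

**Last checks**
- **Hook direction:** in the final top view it is within about 0.02 rad of straight over the long end.
- **Contact while hanging:** the wrist force changed from about −3.5 N to about +1.6 N when the spanner's bridge met the bar. After release it read close to zero.
- **Free and still:** the final side view shows the spanner hanging freely. Two frames about 0.4 s apart differed only by image noise.
- **Robot clear:** the gripper is well away and touching nothing.
- **Other things:** no move came near the cassette, jar, screwdriver or wrench. I did not re-measure their positions afterwards.

**Didn't agree or failed**
- **Jaw opening:** the jaws read 8.5 mm on the 10 mm bar when I squeezed it to centre the hook, and I did not find out why.
- **Bar height:** the cameras gave estimates from 264 to 267 mm for the bar's centre. I used 265 mm, and contact while lowering came about 1.5 mm lower than that predicted.
- **Block fit:** my fit of the block's pose failed because I mislabelled its corners. I grasped the spanner from its own fit, which the wrist view confirmed.

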